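# Cover the letters and hold the case lid at its balance point

### The arm

A 7-joint arm with a two-finger parallel gripper is mounted at the origin on a cart in front of the work surface, level with it; the furniture and walls round the work are solid. World frame = base frame: x ahead of the robot, y to its left, z up, the work surface at z = 0. Lengths are in mm, angles in rad, forces in N, time in s.
With the tool pointing down it reaches from about 400 to 750 mm from the base axis. Payload 19.5 kg.
Tool frame: the origin (TCP) lies at the very end of the fingers, on their centre line; the grasp point (between the pads) lies 19 mm behind it; z points along the fingers, y is the line along which they close (so a half turn about z gives the same grasp; the last joint's range is limited). The gripper opens to 85 mm and grips with 20 to 120 N. Pads are 22 mm wide; open, the fingers measure 114 mm over their backs; the gripper's body (76 mm by 85 mm) begins 54 mm behind the grasp point. The pads swing forward as they close: fully open they stand 13 mm farther back than shut.
Start: joints at [1.224, 0.707, -0.028, 1.485, 0.022, 0.951, -0.075], TCP at [172.552, -548.471, 231.268] pointing down, gripper open.
Joint ranges: [-2.71, 2.71], [-0.32, 2.16], [-1.57, 1.52], [0, 2.45], [-1.46, 4.6], [0, 2.02], [-2.83, 2.83]. Speed limits (rad/s): [1.89, 1.89, 2.57, 2.57, 3.01, 3.01, 3.01].

### API

Orientations are given as a unit quaternion [w, x, y, z].
In Python, from plant import r gives the robot as it stands. The module is installed in compiled form; this text tells all that it offers.
- The arm moves only by the shell command python3 -m creep 'ROWS' [FORCE]. ROWS is JSON, a list of rows, each a list of 3 entries, a list of its own where there are three numbers: the turn, a rotation vector about the tool's x, y, z as a fraction of full scale, then the shift along the tool's x, y, z as a fraction of full scale, then the opening, from 0 (shut) to 1 (fully open). In form: [[[ax, ay, az], [tx, ty, tz], claw], ...]. A call has 1 to 5 rows; each row shifts and turns the commanded pose from where the row before left it, along the tool's axes as they then stand; what a row does not reach is not made up. Full scale, the value 1, is 50 mm for a shift and 8 degrees for a turn. A row lasts 1/10 s, in which the tool goes at most 50 mm and 8.59 degrees, less where a joint would pass 70% of its speed; a pose out of reach is approached as far as the arm can. A call with a number of a shift or a turn outside -1 to 1 is refused whole. A call with a gripper value outside its range is refused whole. The fingers move at their own pace and stop on an object; FORCE is the grip in N (left out, the last holds). Time passes only in rows, so rows that do not move let the fingers close. It gives the time, the measured TCP pose, the force, the opening and the grip force at its end, in the units of the state.
- r.read_state(): the state, without advancing time (a new reading comes with each control period).
- r.snapshot(name): name is "scene" or "top" or "wrist"; returns a dict with "pixels" (480x640x3 uint8, red, green, blue), "z_map" (480x640 float32, mm along the optical axis (not along the pixel's ray), 0 where there is no reading), "vertical_fov" (degrees; the focal length in pixels is half the picture's height over the tangent of half this angle, whatever the lens; pixels are square), "cx", "cy" (the principal point, pixels), "cam_to_world" (4x4, takes a point from camera to world coordinates). Camera axes: x right, y down, z forward; pixel columns grow to the right and rows downward; lengths in mm; the calibration is good to about 2 mm. A picture is of the moment at which its call begins.
- r.close_job(): hands the job in; it is judged then, once.
Trained networks look in a picture, given as the dict that the camera call returned (one of the last four; its "shot" number tells which), for a name from the list of things; names that differ only in an ending like _2 or _b are one class to them, and where a whole thing is asked for, a point or a joint stands for the part that bears it (a point fixed in the world has none). Each returns a list of dicts, best first, with "score" (0 to 1); they miss things now and then, are a little off and sometimes report something else, mostly with a low value. They report only what shows in the picture. A call takes as long as a camera call.
- r.boxes_of(picture, name): "box" ([left, top, right, bottom] as shares, 0 to 1, of the picture: columns of its width, rows of its height, round what is visible of it).
- r.outline_of(picture, name): "region" (480x640 bool, what is visible of it) and "box" ([left, top, right, bottom] as shares, 0 to 1, of the picture: columns of its width, rows of its height, round what is visible of it).
- r.spot_point(picture, name): "centre" ([column, row] as shares, 0 to 1, of the picture: columns of its width, rows of its height: a listed point, or the origin of a listed thing).
The state is a dict: "time_s": time; "joints": joint angles; "dq": joint speeds; "effort": joint torques, N m; "position": TCP position; "orientation": TCP orientation; "force": force on the tool from outside, world axes, zero at the start; "moment": the same for the moment, N m; "width": opening from 0.0 (shut) to 1.0 (fully open); "finger_force": force on a finger pad.
Only numpy, scipy, OpenCV 4.12 (cv2) and the standard library are available. Lean on these libraries where they do the work, as an engineer would, in place of code of your own. Each camera call takes 0.05 s, during which the arm holds its last target. There are 200 camera calls.

### The job

The hinge screws of the wooden letter case have worked loose and I want to tighten them while the lid pulls on the hinges neither way. So that no screw drops in among the letters, first fold the inner leaves fully down over them - the plain left one, then the right one, whose dark lip lies over it. Then take the open lid by its lift handle, swing it forward off its stop to its balance point, where it would fall neither back nor shut, and finish while still gripping it there, at rest; never let the lid drop shut and leave the other things on the bench where they are.

Things in the scene. Friction and masses are not known exactly. Their poses are not given: they have to be found in the camera images.
- case: Open wooden case with brass corners, fixed on the bench: 165 mm deep (its x), 270 wide (its y), 80 high to the rim, walls 9. Origin under the centre of its base; x points from its front to its back (hinge) wall, y to its left wall, z up. Yaw within 0.35 rad. In it lie blue-edged letter pieces and a taped block, all well below the leaves.
- left_leaf (a joint): Angle (rad) of the plain plywood leaf hung on the case's left wall: 0 = folded down level, pi/2 = upright, more = leaning outwards (case +y), stop 2.05. Starts at 1.6 to 1.85. Board 140 mm along the case's x, 125 from hinge to free edge, 4 thick, 65 g. The stiff hinge holds it from about 1.1 to 2.0; pushed inwards below that it drops shut by itself.
- left_leaf_hinge (a point): Middle of the left leaf's hinge line, which runs along the case's x: 126 mm left of the case's centre, 76 above the bench.
- left_leaf_edge (a point): Middle of the left leaf's free edge, 125 mm from its hinge line. A brass knob (14 across, 12 high) sits on the inner face 35 mm from this edge.
- right_leaf (a joint): The same for the leaf hung on the right wall: 0 = folded down, pi/2 = upright, more = leaning outwards (case -y). Same board, knob, stop and stiffness, starts at 1.6 to 1.85; a dark lip strip overhangs its free edge by 14 mm and lies over the left leaf when both are down.
- right_leaf_hinge (a point): Middle of the right leaf's hinge line, along the case's x; 126 mm right of the case's centre, 76 above the bench.
- right_leaf_edge (a point): Middle of the right leaf's board edge (under the lip), 125 mm from its hinge line.
- lid (a joint): Opening angle (rad) of the hood-shaped wooden lid (165 x 270 mm, rim 28 high, about 0.6 kg) on the case's back wall: 0 = shut, 1.745 = leaning back on its stop, where it starts. Free hinges: elsewhere it falls open or shut. It balances at 1.370 (78.5 degrees open, its panel leaning 0.20 rad forward of upright); within 0.06 of that counts as balanced.
- lid_hinge (a point): Middle of the lid's hinge pin, which runs along the case's y: 85.5 mm behind the case's centre, 80 above the bench. With the lid in balance the handle's bar is 28 mm in front of this pin and 206 mm above it; on the stop it is 49 mm behind and 203 above it.
- lift_handle: Lift handle on the lid's front rim: a round dark wooden grip 16 mm thick, 80 long along the case's y, free to turn on a rod between two brass posts (46 mm either side of its middle), axis 40 mm off the rim. Origin at the grip's middle, 208 mm from the hinge pin on a line 0.062 rad further open than the lid's angle. It can be pinched from above, fingers before and behind it.
- tape_roll: Cream roll of masking tape lying flat, 109 across, 30 high (mm); a bystander, leave it. Origin at the middle of its underside.
- black_pot: Small black mixing pot, 81 across, 55 high (mm); a bystander, leave it. Origin at the middle of its underside.
- glue_bottle: White glue bottle with a black nozzle, 56 across, 178 high (mm); a bystander, leave it. Origin at the middle of its underside.
- sanding_block: Brown sanding block, 60x99x23 (mm); a bystander, leave it. Origin at the middle of its underside.
- flat_brush: Flat paint brush with a wooden handle, 37x198x12 (mm); a bystander, leave it. Origin at the middle of its underside.
- marker_1: Red and white marker pen, 17x135x16 (mm); a bystander, leave it. Origin at the middle of its underside.
- paint_tin: Paint tin, 77 across, 77 high (mm); a bystander, leave it. Origin at the middle of its underside.
- screwdriver: Orange-handled screwdriver lying behind the white board, 190 long (mm); a bystander, leave it. Origin at the middle of its underside.

How it is judged (in metres and radians):
On the way, in this order (a step that is already met when the one before it is completed fails the run):
1. the plain left leaf is folded down, the right one still open (value of joint left_leaf below 0.06 rad and value of joint right_leaf above 0.5 rad), for 0.1 s.
2. the right leaf is folded down over it (value of joint each of left_leaf, right_leaf below 0.06 rad), for 0.2 s.
3. the lid is held by its handle at the balance point (value of joint lid between 1.31 and 1.43 rad and velocity of joint lid between -0.05 and 0.05 rad/s and contact force between the fingers and lift_handle above 1 N), for 0.3 s.
At the end, for the whole second after the job is handed in: Both inner leaves lie shut (within 0.06 rad) and the lid stands at rest within 0.06 rad of its balance point (1.370 rad open), its lift handle still held by the fingers (over 1 N of contact) (all of step 2 and all of step 3); the arm keeps its last pose, push and grip.
It fails at once if the lid drops towards shut (below 0.9 rad) (value of joint lid below 0.9 rad).
It fails at once if a bystander on the bench is shoved aside (more than 30 mm) (distance of any of tape_roll, black_pot, glue_bottle, sanding_block, flat_brush, marker_1, paint_tin, screwdriver from where it was at the start of the episode above 0.03 m).
It also fails if it takes over 51 s, if anything falls off the work surface, if the arm or the gripper's body presses on something with over 40 N, if the wrist force passes 120 N, or if a joint passes its speed limit or range.

## Working session

There is one attempt and no reset: what is moved stays moved. The work goes in short steps, Python scripts to look and compute and a shell command to move; the robot and the scene stay as the last step left them, time stands still between calls to the robot, and variables do not carry over. Pictures are saved under pics/ and viewed, at most 10 in all, crops included, and the job is handed in when it is done.

```bash
mkdir -p pics
cat > h.py <<'E'
from plant import r
import numpy as np, cv2
def pt(p,u,v,win=1):
    f=240/np.tan(np.radians(p["vertical_fov"])/2)
    ui,vi=int(round(u)),int(round(v))
    z=p["z_map"][max(vi-win,0):vi+win+1,max(ui-win,0):ui+win+1]; z=z[z>0]
    if len(z)==0: return None
    z=np.median(z)
    return (np.array(p["cam_to_world"])@[(u-p["cx"])*z/f,(v-p["cy"])*z/f,z,1])[:3]
def cloud(p):
    f=240/np.tan(np.radians(p["vertical_fov"])/2)
    v,u=np.mgrid[0:480,0:640]; z=p["z_map"]
    P=np.stack([(u-p["cx"])*z/f,(v-p["cy"])*z/f,z,np.ones_like(z)],-1)@np.array(p["cam_to_world"]).T
    return P[...,:3]
E
cat > m.py <<'E'
from h import *
np.set_printoptions(precision=1,suppress=True)
ims=[]
for n in ("scene","top"):
    p=r.snapshot(n); cv2.imwrite(f"pics/{n}0.png",p["pixels"][...,::-1])
    print(n,np.array(p["cam_to_world"])[:3,3])
    for t in ("case","left_leaf_hinge","left_leaf_edge","right_leaf_hinge","right_leaf_edge","lid_hinge","lift_handle","tape_roll","black_pot","glue_bottle","sanding_block","flat_brush","marker_1","paint_tin","screwdriver"):
        for d in r.spot_point(p,t)[:1]:
            u,v=d["centre"][0]*640,d["centre"][1]*480
            print(t,round(d["score"],2),int(u),int(v),pt(p,u,v))
print(r.read_state())
E
python3 m.py
```

```text
scene [ 518.3 -954.3  868.5]
case 0.59 318 281 [510.9 -48.2 105. ]
left_leaf_hinge 0.61 325 234 [529.4 214.8  73.5]
left_leaf_edge 0.85 322 197 [521.6 238.6 190.8]
right_leaf_hinge 0.91 312 287 [494.4 -43.7  82.5]
right_leaf_edge 0.66 308 255 [487.6 -68.7 204.6]
lid_hinge 0.9 345 258 [590.9 165.8  18.7]
lift_handle 0.56 369 198 [640.9  66.6 287.8]
tape_roll 0.7 265 216 [322.5 395.3  24.7]
black_pot 0.89 386 305 [693.1 -48.7  22.4]
sanding_block 0.57 382 373 [ 648.5 -320.9   79.9]
flat_brush 0.66 286 421 [ 444.6 -385.7    9. ]
marker_1 0.7 223 402 [ 307.6 -346.2   15.3]
paint_tin 0.75 382 372 [ 649.7 -317.4   81.6]
screwdriver 0.59 319 280 [514.2 -51.2 110.3]
top [-264.8 -115.7 1809.6]
case 0.79 308 252 [499.6  91.3  63.1]
left_leaf_hinge 0.71 267 239 [505.8 221.4  98.6]
left_leaf_edge 0.77 257 220 [521.3 245.2 190.3]
right_leaf_hinge 0.72 258 217 [532.1 244.6 188.8]
right_leaf_edge 0.66 355 244 [512.3 -51.9 150.4]
lid_hinge 0.93 317 223 [635.5  89.8  -0.3]
lift_handle 0.51 323 180 [634.4  66.3 285.6]
tape_roll 0.66 193 290 [333.4 428.8   0.4]
glue_bottle 0.69 394 206 [ 727.8 -152.6   28.9]
sanding_block 0.88 416 232 [ 648.9 -232.8   24.4]
flat_brush 0.51 450 301 [ 145.2 -262.6  757.4]
marker_1 0.72 258 217 [624.5 289.   -1.5]
paint_tin 0.82 422 201 [ 732.7 -238.3   78.4]
screwdriver 0.67 247 222 [590.5 313.6  21. ]
{'time_s': 1.6, 'joints': array([ 1.2,  0.7, -0. ,  1.5,  0. ,  1. , -0.1]), 'dq': array([-0.,  0.,  0., -0.,  0., -0.,  0.]), 'effort': array([  0. , -88.3,   1.2, -23.6,   0. ,   0. ,   0. ]), 'position': array([ 172.6, -548.5,  231.2]), 'orientation': array([-0. ,  1. ,  0.2, -0. ]), 'force': array([ 0.6, -0.4,  0.2]), 'moment': array([-0., -0., -0.]), 'finger_force': 0.0, 'width': 1.0017289561834293}
```

View pics/scene0.png

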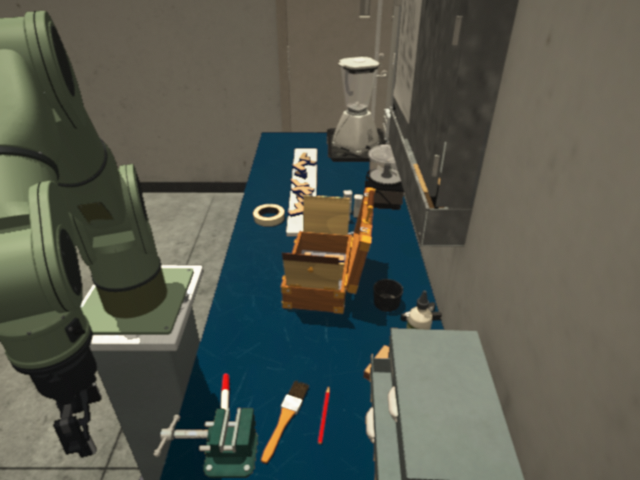

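View pics/top0.png

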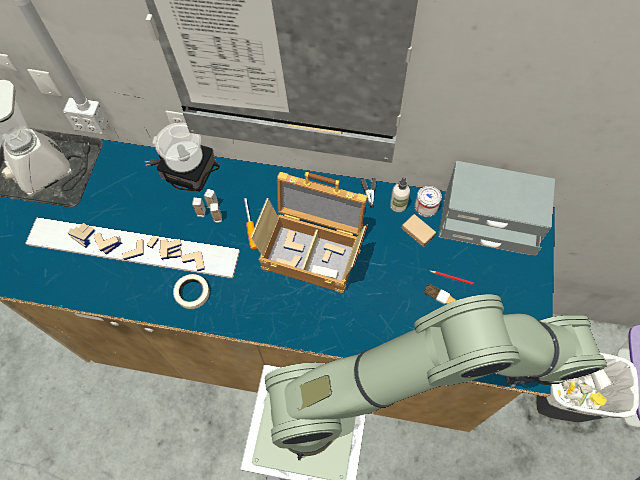

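Run:
```python
from h import *
np.set_printoptions(precision=4,suppress=True)
print(r.read_state()["orientation"])
for n in ("scene","top"):
    p=r.snapshot(n);C=cloud(p)
    for t in ("left_leaf","right_leaf","lid","lift_handle"):
        o=r.outline_of(p,t)
        if not o: continue
        m=o[0]["region"]&(p["z_map"]>0); m=cv2.erode(m.astype(np.uint8),np.ones((3,3)))>0
        P=C[m]; 
        if len(P)<5: continue
        c=np.median(P,0); Q=P[np.linalg.norm(P-c,axis=1)<200]
        print(n,t,o[0]["score"],len(P),c,np.linalg.svd(Q-np.median(Q,0),full_matrices=False)[2][2],np.percentile(Q,2,0),np.percentile(Q,98,0))
```

```text
[-0.0001  0.9884  0.1518 -0.    ]
scene left_leaf 0.96 1494 [530.2475 226.5612 139.5516] [ 0.1316  0.9718 -0.1955] [465.234  209.5725  84.3574] [594.4591 243.596  191.1116]
scene right_leaf 0.59 1554 [492.4496 -56.0184 148.0455] [-0.1291 -0.9655 -0.2262] [428.5622 -76.0265  86.4155] [555.7662 -38.4101 204.1699]
scene lid 0.78 1237 [619.7816 -23.0052 209.1474] [-0.9782  0.1134  0.1739] [587.8096 -64.8278  87.3211] [646.8546 143.0719 289.516 ]
scene lift_handle 0.74 330 [330.6908 406.8553  20.3764] [ 0.0283 -0.0316 -0.9991] [288.1671 375.3726   3.2211] [376.8886 472.9862  28.1814]
top left_leaf 0.9 557 [526.6116 229.7365 141.1875] [-0.1261 -0.9737  0.1898] [465.2996 214.2486  88.8011] [586.334  245.1613 191.5577]
top right_leaf 0.83 154 [470.3056 -52.451  173.3731] [-0.1326 -0.9671 -0.217 ] [421.2239 -66.2161 114.3172] [531.4101 -35.4981 201.7358]
top lid 0.84 3260 [626.9673  73.7287 160.7799] [-0.9827  0.1343  0.1274] [590.9894 -51.8175  83.8376] [651.1128 201.5219 286.3438]
top lift_handle 0.46 63 [639.6898  74.6266 288.1298] [ 0.8911 -0.1248  0.4363] [631.3109  38.6822 280.8265] [648.0352 105.9038 296.1142]
```

The scene picture shows the case at about (318, 270), with both leaves leaning outwards and the lid open at about (368, 230). The top picture shows the handle at (322, 180), the left leaf at (265, 225), and no bystander close to the planned sweep. From the leaf and lid planes I get case yaw ≈ -0.132 and centre ≈ (509, 88).

```bash
cat > plan.py <<'E'
# plan.py X Y Z yaw_of_tool_y(deg) n : suggests n rows (world straight line, tool kept pointing down)
import sys; from h import *
from scipy.spatial.transform import Rotation as R
if __name__=="__main__":
    x,y,z,yaw,n=map(float,sys.argv[1:]); n=int(n); s=r.read_state(); w,a,b,c=s["orientation"]
    M=R.from_quat([a,b,c,w]); ty=np.radians(yaw)
    yy=np.array([np.cos(ty),np.sin(ty),0]); zz=np.array([0,0,-1.]); T=R.from_matrix(np.c_[np.cross(yy,zz),yy,zz])
    rv=(M.inv()*T).as_rotvec(); d=(np.array([x,y,z])-s["position"])
    print("t",round(s["time_s"],2),"pos",s["position"].round(),"dist",d.round(),"turn deg",np.degrees(rv).round(1))
    for i in range(n):
        Mi=M*R.from_rotvec(rv*i/n)
        print((np.degrees(rv)/n/8).round(2).tolist(),(Mi.inv().apply(d/n)/50).round(2).tolist())
E
python3 plan.py 450 -250 350 -40 10
```

```text
t 2.1 pos [ 173. -548.  231.] dist [277. 298. 119.] turn deg [ -0.   -0.  -32.5]
[-0.0, -0.0, -0.41] [0.71, -0.4, -0.24]
[-0.0, -0.0, -0.41] [0.73, -0.36, -0.24]
[-0.0, -0.0, -0.41] [0.75, -0.32, -0.24]
[-0.0, -0.0, -0.41] [0.77, -0.28, -0.24]
[-0.0, -0.0, -0.41] [0.78, -0.23, -0.24]
[-0.0, -0.0, -0.41] [0.79, -0.19, -0.24]
[-0.0, -0.0, -0.41] [0.8, -0.14, -0.24]
[-0.0, -0.0, -0.41] [0.81, -0.1, -0.24]
[-0.0, -0.0, -0.41] [0.81, -0.05, -0.24]
[-0.0, -0.0, -0.41] [0.81, -0.0, -0.24]
```

```bash
python3 -m creep '[[[0,0,-0.41],[0.71,-0.4,-0.24],0],[[0,0,-0.41],[0.73,-0.36,-0.24],0],[[0,0,-0.41],[0.75,-0.32,-0.24],0],[[0,0,-0.41],[0.77,-0.28,-0.24],0],[[0,0,-0.41],[0.78,-0.23,-0.24],0]]' 40; python3 -m creep '[[[0,0,-0.41],[0.79,-0.19,-0.24],0],[[0,0,-0.41],[0.8,-0.14,-0.24],0],[[0,0,-0.41],[0.81,-0.1,-0.24],0],[[0,0,-0.41],[0.81,-0.05,-0.24],0],[[0,0,-0.41],[0.81,0,-0.24],0]]'; python3 plan.py 531 300 350 -7.6 15
```

```text
time_s: 2.6
position: [312.3, -397.9, 291.9]
orientation: [0.0, 0.956, 0.292, 0.0]
force: [0.7, -0.9, -0.1]
width: 0.146
finger_force: 0.0
time_s: 3.1
position: [450.2, -248.8, 352.0]
orientation: [0.0, 0.905, 0.426, 0.0]
force: [0.5, -0.0, -0.0]
width: 0.002
finger_force: 0.0
t 3.1 pos [ 450. -249.  352.] dist [ 81. 549.  -2.] turn deg [  0.   0. -32.]
[0.0, 0.0, -0.27] [0.63, -0.38, 0.0]
[0.0, 0.0, -0.27] [0.65, -0.36, 0.0]
[0.0, 0.0, -0.27] [0.66, -0.34, 0.0]
[0.0, 0.0, -0.27] [0.67, -0.31, 0.0]
[0.0, 0.0, -0.27] [0.68, -0.29, 0.0]
[0.0, 0.0, -0.27] [0.69, -0.26, 0.0]
[0.0, 0.0, -0.27] [0.7, -0.23, 0.0]
[0.0, 0.0, -0.27] [0.71, -0.21, 0.0]
[0.0, 0.0, -0.27] [0.72, -0.18, 0.0]
[0.0, 0.0, -0.27] [0.72, -0.15, 0.0]
[0.0, 0.0, -0.27] [0.73, -0.13, 0.0]
[0.0, 0.0, -0.27] [0.73, -0.1, 0.0]
[0.0, 0.0, -0.27] [0.74, -0.07, 0.0]
[0.0, 0.0, -0.27] [0.74, -0.05, 0.0]
[0.0, 0.0, -0.27] [0.74, -0.02, 0.0]
```

Accurate. On to the left side.

```bash
python3 -m creep '[[[0,0,-0.27],[0.63,-0.38,0],0],[[0,0,-0.27],[0.65,-0.36,0],0],[[0,0,-0.27],[0.66,-0.34,0],0],[[0,0,-0.27],[0.67,-0.31,0],0],[[0,0,-0.27],[0.68,-0.29,0],0]]' >/dev/null; python3 -m creep '[[[0,0,-0.27],[0.69,-0.26,0],0],[[0,0,-0.27],[0.7,-0.23,0],0],[[0,0,-0.27],[0.71,-0.21,0],0],[[0,0,-0.27],[0.72,-0.18,0],0],[[0,0,-0.27],[0.72,-0.15,0],0]]'; python3 -m creep '[[[0,0,-0.27],[0.73,-0.13,0],0],[[0,0,-0.27],[0.73,-0.1,0],0],[[0,0,-0.27],[0.74,-0.07,0],0],[[0,0,-0.27],[0.74,-0.05,0],0],[[0,0,-0.27],[0.74,-0.02,0],0]]'; python3 plan.py 531 300 165 -7.6 4
```

```text
time_s: 4.1
position: [503.2, 116.9, 351.4]
orientation: [0.0, 0.809, 0.587, 0.0]
force: [-0.1, -0.8, -0.4]
width: -0.001
finger_force: 0.0
time_s: 4.6
position: [529.2, 300.2, 351.4]
orientation: [0.0, 0.75, 0.661, 0.0]
force: [0.4, 0.3, -0.1]
width: -0.001
finger_force: 0.0
t 4.6 pos [529. 300. 351.] dist [   2.   -0. -186.] turn deg [ 0.  -0.   0.3]
[0.0, -0.0, 0.01] [0.0, 0.01, 0.93]
[0.0, -0.0, 0.01] [0.0, 0.01, 0.93]
[0.0, -0.0, 0.01] [0.0, 0.01, 0.93]
[0.0, -0.0, 0.01] [0.0, 0.01, 0.93]
```

```bash
python3 -m creep '[[[0,0,0],[0,0,0.93],0],[[0,0,0],[0,0,0.93],0],[[0,0,0],[0,0,0.93],0],[[0,0,0],[0,0,0.93],0],[[0,0,0],[-0.7,0,0],0]]'; python3 -m creep '[[[0,0,0],[-0.4,0,0],0],[[0,0,0],[-0.45,0,0],0],[[0,0,0],[-0.45,0,0],0],[[0,0,0],[-0.45,0,0],0],[[0,0,0],[-0.45,0,0],0]]'
```

```text
time_s: 5.1
position: [521.8, 265.9, 159.4]
orientation: [-0.002, 0.749, 0.662, -0.003]
force: [0.8, -0.2, 0.5]
width: -0.004
finger_force: 0.0
time_s: 5.6
position: [510.5, 154.1, 165.4]
orientation: [-0.0, 0.751, 0.66, 0.0]
force: [0.6, -0.5, -0.5]
width: -0.001
finger_force: 0.0
```

```bash
cat > look.py <<'E'
import sys; from h import *
np.set_printoptions(precision=3,suppress=True)
for n in sys.argv[2:]:
    p=r.snapshot(n); cv2.imwrite(f"pics/{n}{sys.argv[1]}.png",p["pixels"][...,::-1]); C=cloud(p)
    for t in ("left_leaf","right_leaf"):
        for o in r.outline_of(p,t)[:1]:
            P=C[(cv2.erode(o["region"].astype(np.uint8),np.ones((3,3)))>0)&(p["z_map"]>0)]
            if len(P)>20:
                c=np.median(P,0);Q=P[np.linalg.norm(P-c,axis=1)<110]; print(n,t,round(o["score"],2),len(P),c,np.linalg.svd(Q-np.median(Q,0),full_matrices=False)[2][2])
E
python3 look.py 1 scene
```

```text
scene left_leaf 0.96 479 [525.37  167.269 128.063] [-0.103 -0.76  -0.641]
scene right_leaf 0.71 1535 [492.386 -55.968 146.869] [0.13  0.965 0.227]
```

```bash
python3 -m creep '[[[0,0,0],[-0.3,0,-0.3],0],[[0,0,0],[0,0,-0.9],0],[[0,0,0],[0,0,-0.9],0],[[0,0,0],[0,0,-0.9],0]]'; python3 look.py 2 scene; python3 plan.py 478 -140 320 -7.6 7
```

```text
time_s: 6.15
position: [508.5, 141.0, 317.4]
orientation: [-0.0, 0.751, 0.661, 0.0]
force: [0.4, -0.7, -0.1]
width: -0.003
finger_force: 0.0
scene left_leaf 0.81 871 [522.722 156.909  77.228] [ 0.    -0.008 -1.   ]
scene right_leaf 0.88 1579 [492.402 -55.853 147.578] [-0.131 -0.965 -0.226]
t 6.3 pos [509. 141. 318.] dist [ -31. -281.    2.] turn deg [ 0.2 -0.1  0.3]
[0.0, -0.0, 0.01] [-0.81, 0.01, -0.01]
[0.0, -0.0, 0.01] [-0.81, 0.01, -0.01]
[0.0, -0.0, 0.01] [-0.81, 0.01, -0.01]
[0.0, -0.0, 0.01] [-0.81, 0.01, -0.01]
[0.0, -0.0, 0.01] [-0.81, 0.02, -0.01]
[0.0, -0.0, 0.01] [-0.81, 0.02, -0.01]
[0.0, -0.0, 0.01] [-0.81, 0.02, -0.01]
```

```bash
python3 -m creep '[[[0,0,0],[-0.81,0,0],0],[[0,0,0],[-0.81,0,0],0],[[0,0,0],[-0.81,0,0],0],[[0,0,0],[-0.81,0,0],0],[[0,0,0],[-0.81,0,0],0]]' >/dev/null; python3 -m creep '[[[0,0,0],[-0.81,0,0],0],[[0,0,0],[-0.81,0,0],0],[[0,0,0],[0,0,0.8],0],[[0,0,0],[0,0,0.8],0],[[0,0,0],[0,0,0.8],0]]'; python3 -m creep '[[[0,0,0],[0,0,0.6],0],[[0,0,0],[0.7,0,0.1],0],[[0,0,0],[0.6,0,0],0],[[0,0,0],[0.45,0,0],0],[[0,0,0],[0.45,0,0],0]]';python3 -m creep '[[[0,0,0],[0.45,0,0],0],[[0,0,0],[0.45,0,0],0],[[0,0,0],[0.45,0,0],0],[[0,0,0],[0.3,0,0],0],[[0,0,0],[0,0,-0.8],0]]'; python3 look.py 3 scene
```

```text
time_s: 7.3
position: [472.3, -140.6, 193.3]
orientation: [-0.001, 0.751, 0.661, 0.0]
force: [1.3, -1.1, -1.6]
width: -0.005
finger_force: 0.0
time_s: 7.8
position: [486.4, -30.2, 159.5]
orientation: [-0.001, 0.75, 0.661, -0.0]
force: [-0.5, -0.4, -1.1]
width: -0.003
finger_force: 0.1
time_s: 8.3
position: [495.5, 52.5, 197.0]
orientation: [-0.003, 0.75, 0.662, -0.003]
force: [0.1, -0.8, 0.7]
width: -0.003
finger_force: 0.0
scene left_leaf 0.77 832 [522.847 158.042  77.235] [0.004 0.014 1.   ]
scene right_leaf 0.7 1343 [502.719  29.945  77.571] [-0.001  0.01  -1.   ]
```

```bash
python3 -m creep '[[[0,0,0],[0,0,-1],1],[[0,0,0],[0,0,-1],1],[[0,0,0],[0,0,-1],1],[[0,0,0],[0,0,-0.3],1]]'; python3 plan.py 635 70 360 -7.6 4
```

```text
time_s: 8.85
position: [497.9, 50.3, 368.5]
orientation: [0.001, 0.751, 0.66, 0.002]
force: [0.6, -0.6, -0.2]
width: 0.677
finger_force: 0.0
t 8.85 pos [498.  50. 369.] dist [137.  20.  -9.] turn deg [ 0.2 -0.1  0.3]
[0.01, -0.0, 0.01] [0.19, 0.67, 0.05]
[0.01, -0.0, 0.01] [0.19, 0.67, 0.05]
[0.01, -0.0, 0.01] [0.19, 0.67, 0.04]
[0.01, -0.0, 0.01] [0.19, 0.67, 0.04]
```

```bash
python3 -m creep '[[[0,0,0],[0.19,0.67,0],1],[[0,0,0],[0.19,0.67,0],1],[[0,0,0],[0.19,0.67,0],1],[[0,0,0],[0.19,0.67,0],1],[[0,0,0],[0,0,0],1]]'
python3 - <<'E'
from h import *
np.set_printoptions(precision=1,suppress=True)
ex=np.array([.9913,-.1316,0]);ey=np.array([.1316,.9913,0])
for n in ("wrist","top"):
    p=r.snapshot(n); cv2.imwrite(f"pics/{n}4.png",p["pixels"][...,::-1]); C=cloud(p)
    for o in r.outline_of(p,"lift_handle")[:2]:
        P=C[o["region"]&(p["z_map"]>0)]
        P=P[(P[:,2]>270)&(P[:,2]<310)]
        if len(P)<5: continue
        print(n,o["score"],len(P),np.median(P,0),"x along ex",np.percentile(P@ex,[2,50,98]),"ey",np.percentile(P@ey,[2,50,98]),"z",np.percentile(P[:,2],[2,50,98]))
s=r.read_state();print(s["position"],s["position"]@ex,s["position"]@ey)
E
```

```text
time_s: 9.35
position: [637.5, 71.3, 361.7]
orientation: [-0.001, 0.751, 0.66, -0.001]
force: [-1.1, 0.3, -1.4]
width: 1.002
finger_force: 0.0
wrist 0.94 3465 [643.9  75.9 288.8] x along ex [621.  628.4 635.9] ey [118.3 160.  195.3] z [283.6 288.8 290.9]
[634.4  70.4 364.9] 619.5872507691668 153.28594881394466
```

View pics/wrist4.png

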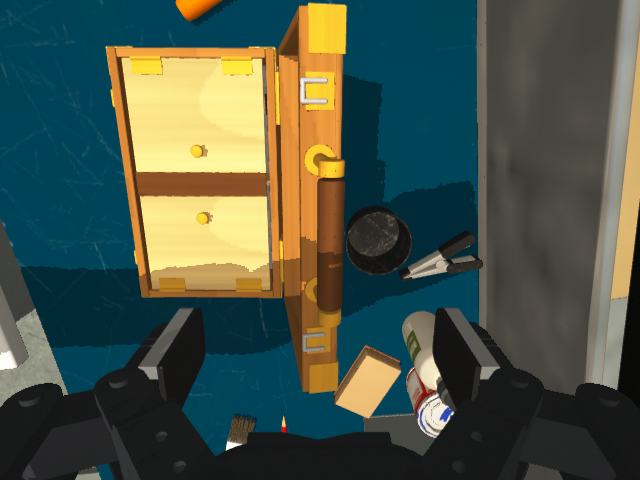

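The wrist picture shows both leaves flat with the dark lip over the left one. The handle grip runs down column ~331 from row 180 to 310, clear between the fingers. Next I descend on it.

```bash
python3 -m creep '[[[0,0,0],[0.08,0.18,0.5],1],[[0,0,0],[0,0,0.5],1],[[0,0,0],[0,0,0.5],1],[[0,0,0],[0,0,0.5],0.7],[[0,0,0],[0,0,0],0.5]]' 40; python3 plan.py 643.6 73 262 -7.6 1
```

```text
time_s: 10.05
position: [642.9, 72.7, 263.2]
orientation: [-0.001, 0.751, 0.66, -0.002]
force: [-0.2, 0.4, -0.4]
width: 0.692
finger_force: 0.0
t 10.05 pos [643.  73. 263.] dist [ 1.  0. -1.] turn deg [-0.2  0.1  0.3]
[-0.03, 0.01, 0.03] [0.01, 0.01, 0.02]
```

```bash
python3 -m creep '[[[0,0,0],[0,0,0],0],[[0,0,0],[0,0,0],0],[[0,0,0],[0,0,0],0],[[0,0,0],[0,0,0],0],[[0,0,0],[0,0,0],0]]' 40; python3 -m creep '[[[0,0,0],[0,0,0],0],[[0,0,0],[0,0,0],0]]'
```

```text
time_s: 10.55
position: [644.5, 73.3, 266.7]
orientation: [0.0, 0.751, 0.66, 0.001]
force: [-3.4, -0.1, 8.3]
width: 0.173
finger_force: 38.9
time_s: 10.75
position: [644.5, 73.3, 266.7]
orientation: [0.0, 0.751, 0.66, 0.001]
force: [-3.1, -0.4, 7.5]
width: 0.172
finger_force: 38.9
```

```bash
python3 -m creep '[[[0,0,0],[0,-0.1,-0.04],0],[[0,0,0],[0,-0.2,-0.06],0],[[0,0,0],[0,-0.2,-0.03],0],[[0,0,0],[0,-0.2,-0.03],0],[[0,0,0],[0,-0.2,-0.01],0]]'; python3 -m creep '[[[0,0,0],[0,-0.2,0],0],[[0,0,0],[0,-0.2,0.01],0],[[0,0,0],[0,-0.2,0.02],0],[[0,0,0],[0,-0.16,0.01],0],[[0,0,0],[0,0,0],0]]'; python3 -m creep '[[[0,0,0],[0,0,0],0],[[0,0,0],[0,0,0],0]]'
python3 - <<'E'
from h import *
np.set_printoptions(precision=3,suppress=True)
ex=np.array([.9913,-.1316,0]);ey=np.array([.1316,.9913,0])
s=r.read_state();print(s["position"]@ex,s["position"][2],s["dq"])
for n in ("scene","top"):
    p=r.snapshot(n); cv2.imwrite(f"pics/{n}5.png",p["pixels"][...,::-1]); C=cloud(p)
    for o in r.outline_of(p,"lid")[:1]:
        P=C[(cv2.erode(o["region"].astype(np.uint8),np.ones((5,5)))>0)&(p["z_map"]>0)]
        P=P[(P[:,2]>95)&(P[:,2]<270)]
        # two main plane offsets by RANSAC-lite: fit plane a*ex+b*z
        X=P@ex; Z=P[:,2]; best=None
        for th in np.arange(1.2,1.8,.005):
            d=X*np.sin(th)+Z*np.cos(th)   # board plane contains (-cos th, sin th)
            h,e=np.histogram(d,np.arange(d.min(),d.max()+2,2))
            if best is None or h.max()>best[0]: best=(h.max(),th,e[h.argmax()])
        print(n,o["score"],len(P),best)
E
```

```text
time_s: 11.25
position: [598.4, 79.4, 272.9]
orientation: [-0.001, 0.751, 0.661, -0.001]
force: [0.8, 3.6, -22.8]
width: 0.173
finger_force: 39.3
time_s: 11.75
position: [560.5, 84.4, 270.1]
orientation: [-0.001, 0.751, 0.661, -0.001]
force: [7.6, 5.9, -37.3]
width: 0.168
finger_force: 40.6
time_s: 11.95
position: [561.3, 84.3, 270.1]
orientation: [-0.001, 0.751, 0.661, -0.001]
force: [6.6, 5.7, -34.9]
width: 0.165
finger_force: 40.8
545.2743541255379 270.12928688267897 [-0.001  0.002 -0.001  0.     0.001 -0.001  0.001]
scene 0.67 1426 (np.int64(776), np.float64(1.339999999999997), np.float64(610.8382495097719))
top 0.9 175 (np.int64(34), np.float64(1.3249999999999973), np.float64(601.4746975807893))
```

```bash
python3 look.py 6 scene
```

```text
scene left_leaf 0.69 589 [501.616 155.371  77.175] [ 0.004 -0.013 -1.   ]
scene right_leaf 0.73 1811 [584.081   5.749 195.877] [ 0.947 -0.179  0.267]
```

Both the measured shift and the fitted plane put the lid at about 1.34 rad, slightly past balance and pulled upward. I'll ease it back.

```bash
python3 -m creep '[[[0,0,0],[0,0.07,0.02],0],[[0,0,0],[0,0.06,0.03],0],[[0,0,0],[0,0,0],0],[[0,0,0],[0,0,0],0],[[0,0,0],[0,0,0],0]]'
python3 - <<'E'
from h import *
ex=np.array([.9913,-.1316,0])
s=r.read_state();print(s["position"]@ex,s["position"][2])
p=r.snapshot("scene"); cv2.imwrite("pics/scene7.png",p["pixels"][170:330,230:430,::-1].repeat(3,0).repeat(3,1)); C=cloud(p)
for o in r.outline_of(p,"lid")[:1]:
    P=C[(cv2.erode(o["region"].astype(np.uint8),np.ones((5,5)))>0)&(p["z_map"]>0)]
    P=P[(P[:,2]>95)&(P[:,2]<270)]; X=P@ex;Z=P[:,2];b=[]
    for th in np.arange(1.2,1.8,.005):
        d=X*np.sin(th)+Z*np.cos(th); b.append((np.histogram(d,np.arange(d.min(),d.max()+2,2))[0].max(),round(th,3)))
    print(sorted(b)[-4:])
E
```

```text
time_s: 12.8
position: [569.0, 83.4, 270.7]
orientation: [0.001, 0.751, 0.66, 0.001]
force: [-1.7, 2.2, 9.3]
width: 0.167
finger_force: 45.2
553.0923963064149 270.72174045338005
[(np.int64(576), np.float64(1.38)), (np.int64(583), np.float64(1.365)), (np.int64(618), np.float64(1.37)), (np.int64(627), np.float64(1.375))]
```

View pics/scene7.png

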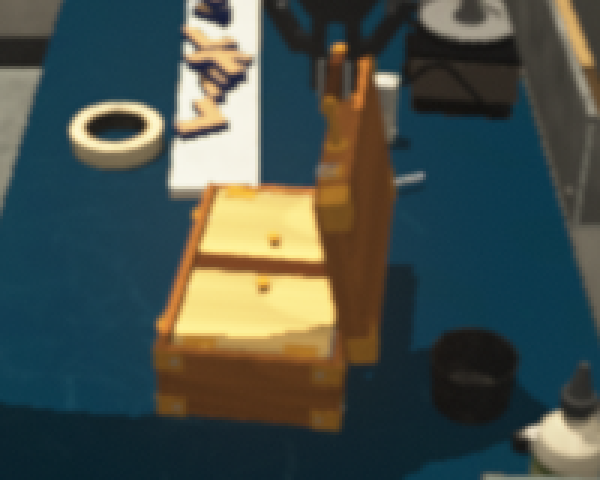

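The crop shows both leaves flat at about (265, 260), and the lid leaning slightly forward with the gripper on its handle at about (340, 70). The lid measures ≈1.372 rad and the grip is firm, so I'll let it settle briefly and hand in.

```bash
python3 -m creep '[[[0,0,0],[0,0,0],0],[[0,0,0],[0,0,0],0],[[0,0,0],[0,0,0],0],[[0,0,0],[0,0,0],0]]'; python3 -c "
from plant import r
print(r.close_job())"
```

```text
time_s: 13.3
position: [569.0, 83.4, 270.7]
orientation: [0.001, 0.751, 0.66, 0.001]
force: [-0.3, 2.0, 9.4]
width: 0.166
finger_force: 45.2
the job is handed in; nothing more can be done
None
```

Job handed in at 13.3 s: both leaves are folded flat (left, then right over it), and the lid is held still by its handle at about 1.37 rad, its balance point; no verdict came back.

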